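# Seat the valve plug and check it rocks free

### The job

Fit the plug that belongs in the valve body's cone-shaped seat: take it by its stem and lower it in upright until it is fully home, keeping hold of it all the way down. Then rock it in its seat, leaning its stem about 15 degrees to one side, to check that it does not stick, and let it drop back fully home, standing free. Leave the other two plugs where they are.

Things in the scene. Friction and masses are not known exactly. Their poses are not given: they have to be found in the camera images.
- wide_plug: The plug for the seat: loose plain aluminium, 0.2 kg, 95 mm high. A blunt cone standing on its small end: 24 mm across the flat underside, widening to 58 mm at 22 mm height (sides 38 degrees from the axis), then a 58 mm flange 5 mm thick, then a round stem 18 mm across. Stands upright at any of the three plug places. Origin: centre of its underside; z up the stem.
- seat (a point): On the axis of the cone seat of the fixed valve body, where the wide plug's underside centre lies when home, 20 mm above the mat, 18 mm below the 52 mm wide mouth. The valve body has a 90 mm square aluminium foot, a grey round boss 72 mm wide, 38 mm high, a brass port. Seat and plug have the same taper; only its weight holds the plug: a light push leans the stem, it drops back when let go. z up.
- slim_plug: Bystander, not for this seat: plain aluminium plug with a slim cone, 22 mm across its underside and 36 mm at 28 mm height, a 36 mm flange and the same 18 mm stem, 95 mm high. Stands upright. Origin: centre of its underside; z up.
- straight_plug: Bystander, not for this seat: plain aluminium plug with a straight cylinder 42 mm across and 29 mm high instead of a cone, and the same 18 mm stem, 95 mm high in all. Stands upright. Origin: centre of its underside; z up.

How it is judged (in metres and radians):
On the way, in this order (a step that is already met when the one before it is completed fails the run):
1. the wide plug is upright and fully home in the seat while the fingers still hold it (horizontal distance between wide_plug and seat below 0.01 m and z of wide_plug in the frame of seat below 0.006 m and angle between wide_plug's own z axis and vertical below 0.12 rad and contact force between the fingers and wide_plug above 0.5 N), for 0.1 s.
2. the wide plug is leaned over by more than 7 degrees while it sits in the seat (angle between wide_plug's own z axis and vertical above 0.12 rad and horizontal distance between wide_plug and seat below 0.015 m and z of wide_plug in the frame of seat below 0.015 m), for 0.1 s.
At the end, for the whole second after the job is handed in: The wide plug stands released and at rest in the seat, its underside within 10 mm of the seat's axis and not more than 6 mm above fully home, within 7 degrees of upright; the other two plugs are within 30 mm of where they started (horizontal distance between wide_plug and seat below 0.01 m and z of wide_plug in the frame of seat below 0.006 m and angle between wide_plug's own z axis and vertical below 0.12 rad and linear speed of wide_plug below 0.02 m/s and distance of each of slim_plug, straight_plug from where it was at the start of the episode below 0.03 m); the robot touches nothing.
It fails at once if another plug is moved by more than 30 mm (distance of any of slim_plug, straight_plug from where it was at the start of the episode above 0.03 m).
It also fails if it takes over 40 s, if anything falls off the work surface, if the arm or the gripper's body presses on something with over 40 N, if the wrist force passes 120 N, or if a joint passes its speed limit or range.

### The arm

A 6-joint arm with a two-finger parallel gripper is mounted at the origin on the work surface. World frame = base frame: x ahead of the robot, y to its left, z up, the work surface at z = 0. Lengths are in mm, angles in rad, forces in N, time in s.
With the tool pointing down it reaches from about 300 to 775 mm from the base axis. Payload 14.6 kg.
Tool frame: the origin (TCP) lies at the very end of the fingers, on their centre line; the grasp point (between the pads) lies 19 mm behind it; z points along the fingers, y is the line along which they close (so a half turn about z gives the same grasp; the last joint's range is limited). The gripper opens to 85 mm and grips with 20 to 120 N. Pads are 22 mm wide; open, the fingers measure 114 mm over their backs; the gripper's body (76 mm by 85 mm) begins 54 mm behind the grasp point. The pads swing forward as they close: fully open they stand 13 mm farther back than shut.
Start: joints at [1.262, 0.3, 1.521, -0, 1.321, -0.067], TCP at [131.696, 533.99, 231.281] pointing down, gripper open.
Joint ranges: [-3.03, 3.03], [-0.79, 2.21], [0.23, 2.52], [-1.04, 4.18], [0, 3.07], [-2.55, 2.55]. Speed limits (rad/s): [2.22, 2.22, 2.57, 3.14, 3.14, 3.14].

### API

Orientations are given as a 3x3 rotation matrix whose columns are the frame's x, y, z axes.
In Python, from workcell import r gives the robot as it stands.
- The arm moves only by the tool shift_gripper, called after ">>>" as name(argument=value, ...) on one line, values as JSON. Schema: {"type":"object","properties":{"increments":{"type":"object","properties":{"x":{"type":"array","items":{"type":"number"},"minItems":1,"maxItems":5},"y":{"type":"array","items":{"type":"number"},"minItems":1,"maxItems":5},"z":{"type":"array","items":{"type":"number"},"minItems":1,"maxItems":5},"spin":{"type":"array","items":{"type":"number"},"minItems":1,"maxItems":5}},"additionalProperties":false,"required":["x","y","z","spin"]},"finger_gap":{"type":"number"},"only":{"type":"string"},"quiet":{"type":"boolean"},"lines":{"type":"string"}},"required":["increments"],"additionalProperties":false}. increments is an object with one list for each field, all of the same length, 1 to 5, a row being the entries at one place: x, y, z (the shift in mm), spin (a turn about the tool's z in rad); each row is the pose to reach, as a shift and turn from the pose commanded when the call began, along the tool's axes at that moment; what a row does not reach only later rows make up. A row lasts 1/10 s, in which the tool goes at most 50 mm and 0.15 rad, less where a joint would pass 70% of its speed; a pose out of reach is approached as far as the arm can. finger_gap is the finger opening in mm, set as the call begins (left out keeps the last). The fingers move at their own pace and stop on an object; the grip force is fixed at half the most. Time passes only in rows, so rows that do not move let the fingers close. The tool returns the time, the measured TCP pose, the force, the opening and the grip force at its end. only (a regular expression) keeps the lines of the reply that match it, lines (a string "A,B") keeps lines A to B, and quiet returns only ok. Input that does not fit is refused with a message, and nothing moves.
- r.read_state(): the state, without advancing time (a new reading comes with each control period).
- r.read_camera(name): name is "scene" or "side" or "wrist"; returns a dict with "pixels" (480x640x3 uint8, red, green, blue), "fx", "fy", "cx", "cy" (pixels), "world_to_cam" (4x4, takes a point from world to camera coordinates); the wrist camera has in their place "mount" (4x4, takes a point from camera to tool coordinates, whose origin is the TCP and whose axes are the flange's). Camera axes: x right, y up, looking along -z (the intrinsics and any distortion apply to the point x, -y, -z); pixel columns grow to the right and rows downward; lengths in mm; the calibration is good to about 2 mm. A picture is of the moment at which its call begins: read the wrist's pose just before it. There is no depth.
- r.finish_job(): hands the job in; it is judged then, once.
The state is a dict: "clock": time; "joint_pos": joint angles; "dq": joint speeds; "joint_efforts": joint torques, N m; "eef_pos": TCP position; "tcp_rot": TCP orientation; "ft_force": force on the tool from outside, world axes, zero at the start; "torque": the same for the moment, N m; "finger_gap": finger opening in mm; "grip_force": force on a finger pad.
Only numpy, scipy, OpenCV 4.12 (cv2) and the standard library are available. Lean on these libraries where they do the work, as an engineer would, in place of code of your own. Each camera call takes 0.05 s, during which the arm holds its last target. There are 200 camera calls.

## Working session

There is one attempt and no reset: what is moved stays moved. The work goes in short steps, Python scripts to look and compute and a tool call to move; the robot and the scene stay as the last step left them, time stands still between calls to the robot, and variables do not carry over. Pictures are saved under pics/ and viewed, at most 13 in all, crops included, and the job is handed in when it is done.

```bash
ls; mkdir -p pics; python3 - <<'E'
from workcell import r
import cv2,numpy as np
s=r.read_state(); print(s['clock'],s['eef_pos'],np.round(s['tcp_rot'],3).tolist(),s['finger_gap'])
for n in("scene","side"):
    c=r.read_camera(n); cv2.imwrite(f"pics/{n}0.png",c["pixels"][:,:,::-1]); print({k:(v if k!='world_to_cam' else np.round(v,3).tolist()) for k,v in c.items() if k!='pixels'})
E
```

```text
pics
workcell.py
0.0 [131.62583772 533.77517684 230.71723764] [[-0.971, 0.239, -0.0], [0.239, 0.971, -0.001], [0.0, -0.001, -1.0]] 85.5838909468436
{'fx': 508.0093343079685, 'fy': 508.0093343079685, 'cx': 322.47946323338493, 'cy': 244.14889591751697, 'world_to_cam': [[0.771, 0.637, -0.019, -383.35], [-0.474, 0.593, 0.651, 244.397], [0.425, -0.493, 0.759, -1274.175], [0.0, 0.0, 0.0, 1.0]]}
{'fx': 531.62752873312, 'fy': 531.62752873312, 'cx': 324.88757517417025, 'cy': 238.52792521083032, 'world_to_cam': [[-0.995, -0.098, 0.018, 528.566], [0.087, -0.776, 0.625, -110.115], [-0.047, 0.624, 0.78, -978.558], [0.0, 0.0, 0.0, 1.0]]}
```

View pics/scene0.png

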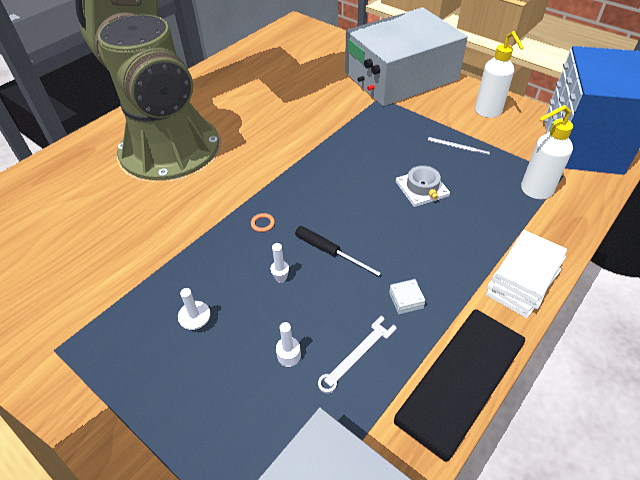

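View pics/side0.png

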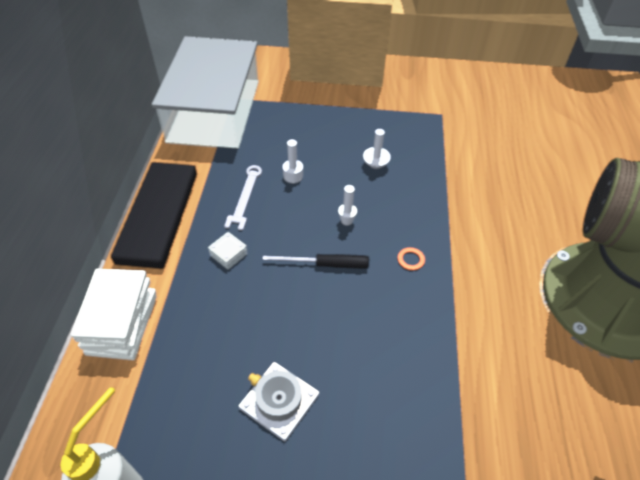

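The scene view shows the wide plug (stem top about 186,291; flange 194,316), the slim plug (279,270), the straight plug (288,352) and the valve mouth (424,174). In the side view the wide stem top is at about (379,131) and the mouth at (279,393). Next I'll triangulate these points.

```bash
cat > h.py <<'E'
from workcell import r
import cv2,numpy as np
def P(c,W=None):
    K=np.array([[c['fx'],0,c['cx']],[0,c['fy'],c['cy']],[0,0,1.]])
    W=c['world_to_cam'] if W is None else W
    return K@(np.diag([1,-1,-1.])@np.array(W)[:3])
def tri(Pa,Pb,a,b):
    X=cv2.triangulatePoints(Pa,Pb,np.array(a,float),np.array(b,float))[:,0]; return X[:3]/X[3]
def onz(Pm,uv,z):  # pixel ray at height z
    H=np.c_[Pm[:,0],Pm[:,1],Pm[:,2]*z+Pm[:,3]]; q=np.linalg.solve(H,[*uv,1]); return q[:2]/q[2]
def wristP(c,s):
    T=np.eye(4);T[:3,:3]=s['tcp_rot'];T[:3,3]=s['eef_pos']
    return P(c,np.linalg.inv(T@np.array(c['mount'])))
E
python3 - <<'E'
from h import *
a=r.read_camera("scene");b=r.read_camera("side")
pa,pb=P(a),P(b)
for n,u,v,z in[("widetop",(186,291),(379,131),95),("slimtop",(278,246),(349,188),95),("straighttop",(286,325),(292,143),95),("mouth",(424,174),(279,393),38)]:
    print(n,tri(pa,pb,u,v).round(1),onz(pa,u,z).round(1),onz(pb,v,z).round(1))
ims=[cv2.resize(i["pixels"][y:y+75,x:x+100,::-1],(400,300),interpolation=cv2.INTER_CUBIC) for i,x,y in[(a,145,270),(b,330,105),(a,375,140),(b,230,355)]]
cv2.imwrite("pics/z.png",np.vstack([np.hstack(ims[:2]),np.hstack(ims[2:])]))
E
```

```text
widetop [ 448.3 -299.2  101.3] [ 442.7 -297.2] [ 448.7 -306. ]
slimtop [ 500.  -127.8  100.2] [ 497.  -124.8] [ 499.9 -133. ]
straighttop [ 623.7 -241.7   99.9] [ 621.1 -239.8] [ 624.8 -247.1]
mouth [575.6 261.   44.1] [571.6 267. ] [577.2 258.9]
```

View pics/z.png

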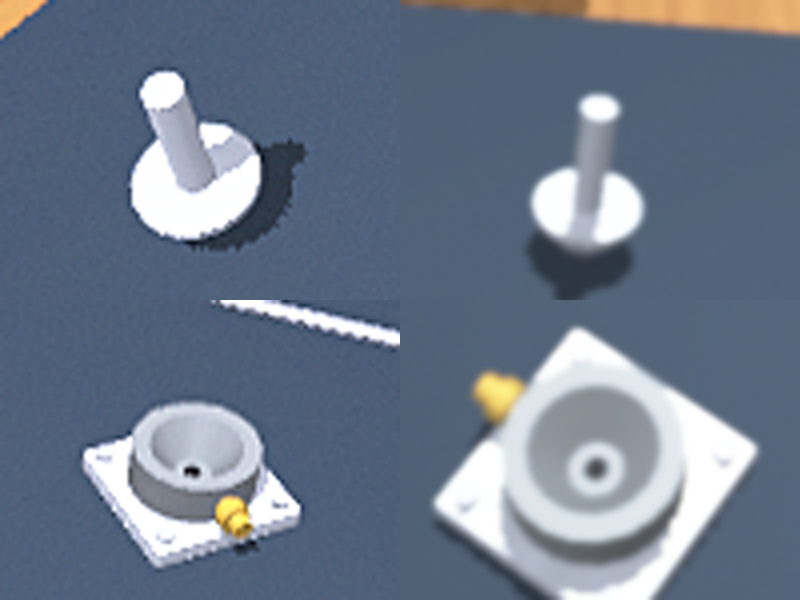

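```bash
cat >> h.py <<'E'
def totool(s,target): return np.round(np.array(s['tcp_rot']).T@(np.array(target)-s['eef_pos']),1)
E
python3 - <<'E'
from h import *
a=P(r.read_camera("scene"));b=P(r.read_camera("side"))
for u,v,z in[((186,292.5),(380,132),95),((424.2,176.2),(278.3,392),38)]:
    print(tri(a,b,u,v).round(1),onz(a,u,z).round(1),onz(b,v,z).round(1))
s=r.read_state();c=r.read_camera("wrist")
print(s['clock'],np.round(c['mount'],3).tolist(),c['fx'],c['cx'],c['cy'])
print(totool(s,[574,263,300]))
E
```

```text
[ 446.7 -300.1   97.4] [ 445.1 -299.3] [ 446.5 -303. ]
[577.7 258.3  40.7] [575.9 261. ] [578.5 257.4]
0.3 [[-0.0, 0.963, 0.269, 68.224], [1.0, 0.0, 0.0, 0.738], [0.0, 0.269, -0.963, -143.12], [0.0, 0.0, 0.0, 1.0]] 416.416000481813 322.923908762103 243.54549823881592
[-494.3 -157.2  -68.9]
```

>>> shift_gripper(increments={"x": [-498,-498,-498,-498,-498],"y": [-160,-160,-160,-160,-160],"z": [0,0,0,0,0],"spin": [0,0,0,0,0]})

```text
clock: 0.85
eef_pos: [346.0, 401.4, 231.5]
tcp_rot: [[-0.971, 0.239, 0.0], [0.239, 0.971, 0.0], [-0.0, 0.0, -1.0]]
ft_force: [0.2, 0.9, -0.9]
finger_gap: 85.4
grip_force: 0.0
```

>>> shift_gripper(increments={"x": [-258,-258,-258,-258,-258],"y": [-83,-83,-83,-83,-83],"z": [0,0,0,0,0],"spin": [0,0,0,0,0]})

```text
clock: 1.35
eef_pos: [558.8, 270.0, 231.3]
tcp_rot: [[-0.971, 0.24, 0.0], [0.24, 0.971, 0.0], [-0.0, 0.0, -1.0]]
ft_force: [0.5, 1.7, 0.5]
finger_gap: 85.4
grip_force: 0.0
```

>>> shift_gripper(increments={"x": [0,0],"y": [0,0],"z": [0,0],"spin": [0,0]})

```text
clock: 1.55
eef_pos: [557.6, 270.7, 230.7]
tcp_rot: [[-0.97, 0.241, -0.001], [0.241, 0.97, -0.0], [0.001, -0.001, -1.0]]
ft_force: [0.2, 0.1, -0.4]
finger_gap: 85.5
grip_force: 0.0
```

```bash
python3 - <<'E'
from h import *
s=r.read_state();c=r.read_camera("wrist");cv2.imwrite("pics/w1.png",c["pixels"][:,:,::-1])
print(s['eef_pos'],totool(s,[577,259,231])); p=wristP(c,s)
q=p@[577,259,38,1];print(q[:2]/q[2])
E
```

```text
[557.60131423 270.7253069  230.65052813] [-21.7  -6.7  -0.4]
[314.18804025 239.0390238 ]
```

View pics/w1.png

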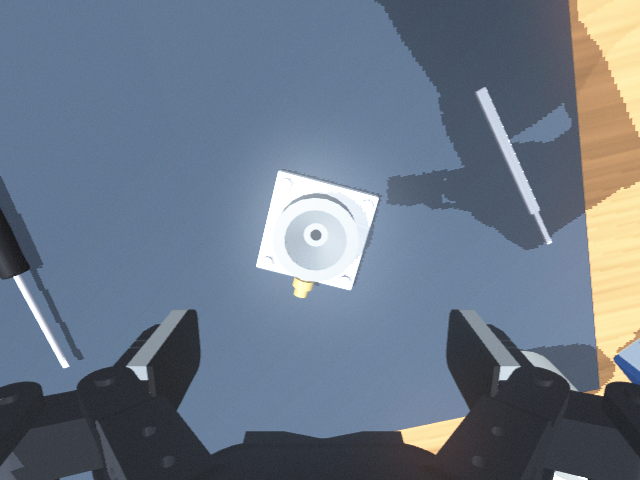

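The wrist view shows the valve's foot with corners at (279,170), (380,196), (352,290) and (257,267). Its bore is at (315.5,235), close to the predicted mouth at (314,239).

```bash
python3 - <<'E'
from h import *
s=r.read_state();c=r.read_camera("wrist");p=wristP(c,s)
g=cv2.cvtColor(c["pixels"],cv2.COLOR_RGB2GRAY)
h=cv2.HoughCircles(g,cv2.HOUGH_GRADIENT_ALT,1.5,5,param1=150,param2=.6,minRadius=5,maxRadius=60)
for x,y,rad in (h[0] if h is not None else []): 
    if abs(x-316)<20 and abs(y-238)<20: print(x,y,rad)
print(onz(p,(315.5,235),18),onz(p,(317,231),8))
print(totool(s,[446,-301,231]))
E
```

```text
315.0 235.5 41.971504
315.0 235.5 30.716513
315.0 235.5 10.245474
[578.2586693  260.15361789] [577.41130546 261.58701506]
[-2.960e+01 -5.824e+02  1.000e-01]
```

>>> shift_gripper(increments={"x": [0,0,0,0,0],"y": [-300,-300,-300,-300,-300],"z": [0,0,0,0,0],"spin": [0,0,0,0,0]})

```text
clock: 2.15
eef_pos: [496.0, 28.2, 231.7]
tcp_rot: [[-0.971, 0.237, 0.001], [0.237, 0.971, -0.0], [-0.001, 0.0, -1.0]]
ft_force: [1.1, -0.8, 0.6]
finger_gap: 85.4
grip_force: 0.0
```

>>> shift_gripper(increments={"x": [-8,-20,-29,-29,-29],"y": [-100,-200,-332,-332,-332],"z": [0,0,0,0,0],"spin": [0,0,0,0,0]})

```text
clock: 2.65
eef_pos: [458.5, -219.0, 231.9]
tcp_rot: [[-0.971, 0.238, 0.001], [0.238, 0.971, -0.0], [-0.001, -0.0, -1.0]]
ft_force: [1.9, -0.2, -0.1]
finger_gap: 85.4
grip_force: 0.0
```

>>> shift_gripper(increments={"x": [0,0,0,0],"y": [-82,-82,-82,-82],"z": [0,0,0,0],"spin": [0,0,0,0]})

```text
clock: 3.05
eef_pos: [439.5, -297.2, 231.4]
tcp_rot: [[-0.971, 0.239, 0.0], [0.239, 0.971, 0.0], [-0.0, 0.0, -1.0]]
ft_force: [-0.5, 1.4, 0.9]
finger_gap: 85.8
grip_force: 0.0
```

```bash
python3 - <<'E'
from h import *
s=r.read_state();c=r.read_camera("wrist");cv2.imwrite("pics/w2.png",c["pixels"][:,:,::-1]);p=wristP(c,s)
g=cv2.cvtColor(c["pixels"],cv2.COLOR_RGB2GRAY)
print(s['eef_pos'],totool(s,[446,-301,231]))
for z in (95,27): q=p@[446,-301,z,1];print(q[:2]/q[2])
E
```

```text
[ 439.47992422 -297.2161527   231.41033581] [-7.2 -2.1  0.4]
[318.85537698 239.69008608]
[319.60335883 218.89336474]
```

View pics/w2.png

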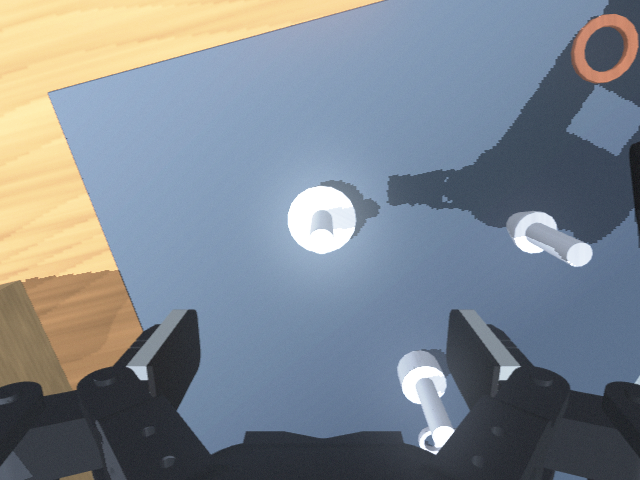

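The flange centre is at about (322,220) and the stem top at (322,236). The plug stands within 2 mm of the estimate, and a tool shift of about (-7, 0) centres it.

>>> shift_gripper(increments={"x": [-7,-7,-7,-7,-7],"y": [0,0,0,0,0],"z": [40,90,130,160,183],"spin": [0,0,0,0,0]}, finger_gap=50)

```text
clock: 3.6
eef_pos: [446.4, -297.5, 46.6]
tcp_rot: [[-0.972, 0.237, -0.001], [0.237, 0.972, 0.001], [0.001, 0.001, -1.0]]
ft_force: [0.6, -0.6, 0.2]
finger_gap: 50.1
grip_force: 0.0
```

>>> shift_gripper(increments={"x": [0,0,0],"y": [0,0,0],"z": [0,0,0],"spin": [0,0,0]})

```text
clock: 3.9
eef_pos: [447.1, -299.6, 50.0]
tcp_rot: [[-0.971, 0.239, 0.002], [0.239, 0.971, -0.002], [-0.002, -0.001, -1.0]]
ft_force: [-0.1, -1.0, 0.7]
finger_gap: 50.0
grip_force: 0.0
```

```bash
python3 - <<'E'
from h import *
s=r.read_state();c=r.read_camera("wrist");cv2.imwrite("pics/w3.png",c["pixels"][:,:,::-1])
print(s['eef_pos'],totool(s,[446.4,-299.1,46]))
E
```

```text
[ 447.13998435 -299.56529492   50.02509066] [0.8 0.3 4. ]
```

View pics/w3.png

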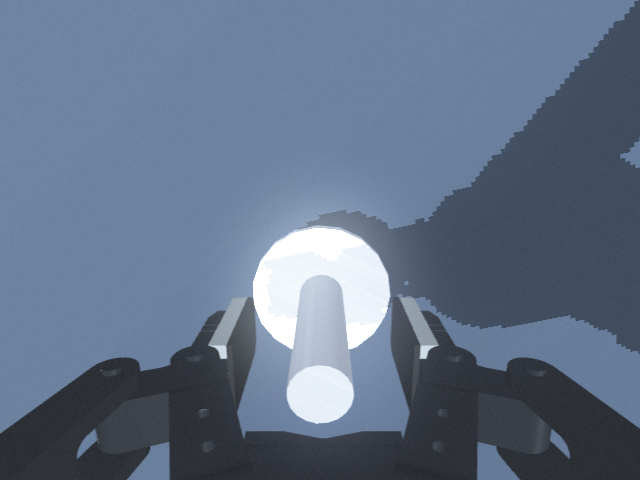

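The stem stands centred between the pads, with its top at (320,394), so I'll close on it.

>>> shift_gripper(increments={"x": [0,0,0,0,0],"y": [0,0,0,0,0],"z": [0,0,0,0,0],"spin": [0,0,0,0,0]}, finger_gap=10)

```text
clock: 4.45
eef_pos: [446.4, -299.9, 49.0]
tcp_rot: [[-0.971, 0.24, 0.001], [0.24, 0.971, -0.001], [-0.001, -0.0, -1.0]]
ft_force: [-1.5, -0.5, 6.6]
finger_gap: 16.4
grip_force: 58.3
```

>>> shift_gripper(increments={"x": [0,0,0,0],"y": [0,0,0,0],"z": [-20,-60,-100,-100],"spin": [0,0,0,0]})

```text
clock: 4.85
eef_pos: [447.8, -300.9, 153.4]
tcp_rot: [[-0.971, 0.239, 0.006], [0.239, 0.971, -0.005], [-0.007, -0.003, -1.0]]
ft_force: [-0.3, -0.3, -2.5]
finger_gap: 16.7
grip_force: 58.6
```

>>> shift_gripper(increments={"x": [0,0,0,0,0],"y": [0,40,90,140,190],"z": [-45,-60,-60,-60,-60],"spin": [0,0,0,0,0]})

```text
clock: 5.35
eef_pos: [491.5, -113.3, 207.6]
tcp_rot: [[-0.971, 0.24, -0.001], [0.24, 0.971, 0.0], [0.001, 0.0, -1.0]]
ft_force: [1.2, -0.5, -1.8]
finger_gap: 16.3
grip_force: 58.9
```

>>> shift_gripper(increments={"x": [6,6,6,6,6],"y": [385,385,385,385,385],"z": [0,0,0,0,0],"spin": [0,0,0,0,0]})

```text
clock: 5.85
eef_pos: [547.6, 130.5, 207.4]
tcp_rot: [[-0.971, 0.239, -0.001], [0.239, 0.971, -0.0], [0.001, -0.0, -1.0]]
ft_force: [1.5, -0.5, -0.7]
finger_gap: 16.4
grip_force: 58.9
```

```bash
python3 - <<'E'
from h import *
s=r.read_state(); print(totool(s,[577.7,260,210]))
E
```

```text
[  1.8 132.9  -2.7]
```

>>> shift_gripper(increments={"x": [1,1,1,1,1],"y": [50,100,134,134,134],"z": [0,10,40,70,80],"spin": [0,0,0,0,0]})

```text
clock: 6.35
eef_pos: [577.1, 259.0, 123.6]
tcp_rot: [[-0.971, 0.238, -0.006], [0.238, 0.971, -0.002], [0.005, -0.004, -1.0]]
ft_force: [-0.4, -0.4, -2.2]
finger_gap: 16.5
grip_force: 59.0
```

>>> shift_gripper(increments={"x": [0,0],"y": [0,0],"z": [0,0],"spin": [0,0]})

```text
clock: 6.55
eef_pos: [579.5, 258.2, 129.6]
tcp_rot: [[-0.971, 0.24, 0.001], [0.24, 0.971, 0.0], [-0.001, 0.001, -1.0]]
ft_force: [-0.1, -0.2, -1.4]
finger_gap: 16.6
grip_force: 59.0
```

```bash
python3 - <<'E'
from h import *
s=r.read_state();c=r.read_camera("wrist");d=r.read_camera("side");e=r.read_camera("scene")
print(s['eef_pos'],totool(s,[577.7,260,70]))
im=[cv2.resize(x,(400,300)) for x in(c["pixels"],d["pixels"][300:450,180:380],e["pixels"][75:225,320:520])]
cv2.imwrite("pics/w4.png",np.vstack([np.hstack(im[:2]),np.hstack([im[2],im[2]*0])])[:,:,::-1])
E
```

```text
[579.45761627 258.24754161 129.61965641] [ 2.2  1.2 59.6]
```

View pics/w4.png

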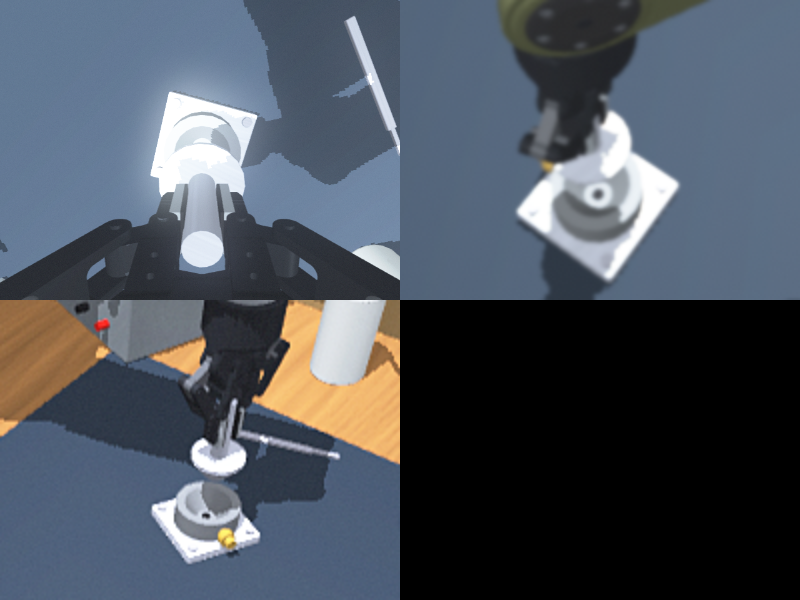

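The plug hangs upright right above the seat: in the scene crop its flange is over the mouth. I'll correct 2 mm and lower it.

>>> shift_gripper(increments={"x": [2,2,2,2],"y": [1,1,1,1],"z": [15,30,42,48],"spin": [0,0,0,0]})

```text
clock: 7.1
eef_pos: [576.5, 260.0, 78.0]
tcp_rot: [[-0.971, 0.239, -0.003], [0.239, 0.971, -0.001], [0.002, -0.002, -1.0]]
ft_force: [1.4, -0.5, -1.7]
finger_gap: 17.0
grip_force: 59.0
```

>>> shift_gripper(increments={"x": [0,0,0],"y": [0,0,0],"z": [3,6,6],"spin": [0,0,0]})

```text
clock: 7.4
eef_pos: [577.3, 260.3, 74.2]
tcp_rot: [[-0.971, 0.239, 0.0], [0.239, 0.971, 0.0], [-0.0, 0.0, -1.0]]
ft_force: [-0.1, 0.6, -2.2]
finger_gap: 16.5
grip_force: 59.0
```

>>> shift_gripper(increments={"x": [0,0,0,0],"y": [0,0,0,0],"z": [1,2,2,2],"spin": [0,0,0,0]})

```text
clock: 7.8
eef_pos: [577.2, 260.3, 72.4]
tcp_rot: [[-0.971, 0.239, 0.0], [0.239, 0.971, 0.0], [-0.0, 0.0, -1.0]]
ft_force: [-0.1, -0.3, -1.1]
finger_gap: 16.8
grip_force: 59.0
```

>>> shift_gripper(increments={"x": [0,0,0,0],"y": [0,0,0,0],"z": [1,2,2,2],"spin": [0,0,0,0]})

```text
clock: 8.2
eef_pos: [577.2, 260.3, 70.2]
tcp_rot: [[-0.971, 0.239, -0.0], [0.239, 0.971, -0.0], [0.0, -0.0, -1.0]]
ft_force: [0.0, -0.5, -2.1]
finger_gap: 16.2
grip_force: 59.0
```

>>> shift_gripper(increments={"x": [0,0,0],"y": [0,0,0],"z": [1,1,1],"spin": [0,0,0]})

```text
clock: 8.5
eef_pos: [577.3, 260.2, 69.5]
tcp_rot: [[-0.971, 0.239, 0.0], [0.239, 0.971, 0.0], [-0.0, 0.0, -1.0]]
ft_force: [-0.2, -1.4, 1.6]
finger_gap: 16.7
grip_force: 59.4
```

>>> shift_gripper(increments={"x": [0,0,0],"y": [0,0,0],"z": [1,1,1],"spin": [0,0,0]})

```text
clock: 8.8
eef_pos: [577.6, 260.2, 69.2]
tcp_rot: [[-0.971, 0.24, 0.001], [0.24, 0.971, 0.0], [-0.001, 0.0, -1.0]]
ft_force: [-1.6, -3.7, 8.2]
finger_gap: 16.4
grip_force: 60.2
```

>>> shift_gripper(increments={"x": [0,0,0],"y": [0,0,0],"z": [1,1,1],"spin": [0,0,0]}, only="eef|ft")

```text
eef_pos: [577.8, 260.2, 69.1]
ft_force: [-4.1, -4.4, 14.3]
```

```bash
python3 - <<'E'
from h import *
d=r.read_camera("side");e=r.read_camera("scene");c=r.read_camera("wrist")
im=[cv2.resize(x,(400,300),interpolation=2) for x in(c["pixels"],d["pixels"][340:430,220:340],e["pixels"][115:215,358:491])]
cv2.imwrite("pics/w5.png",np.vstack([np.hstack(im[:2]),np.hstack([im[2],im[2]*0])])[:,:,::-1])
E
```

```text
(no output)
```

View pics/w5.png

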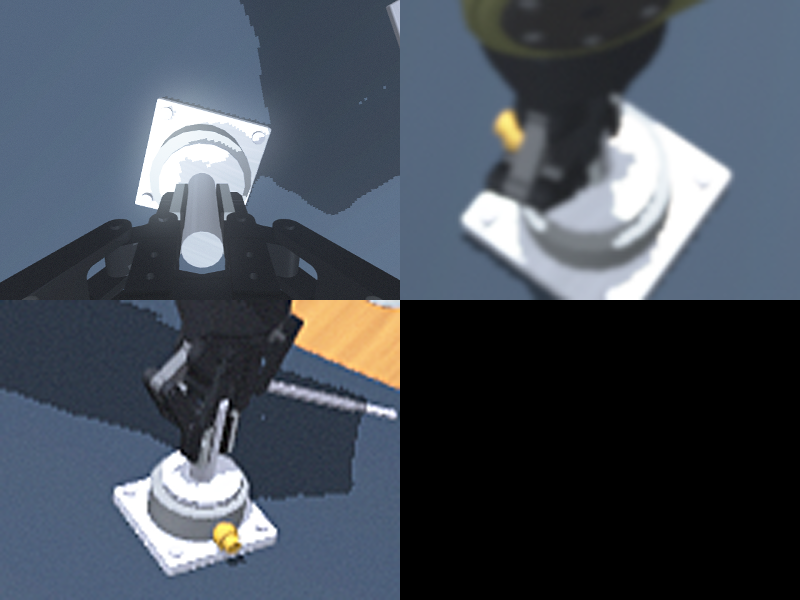

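The plug is home: its flange is down on the boss and the stem is upright. Now I'll release it to 40 mm and raise 10 mm before rocking it.

>>> shift_gripper(increments={"x": [0,0,0,0],"y": [0,0,0,0],"z": [0,0,0,0],"spin": [0,0,0,0]}, finger_gap=40)

```text
clock: 9.65
eef_pos: [577.1, 260.3, 67.0]
tcp_rot: [[-0.971, 0.239, -0.0], [0.239, 0.971, -0.0], [0.0, -0.0, -1.0]]
ft_force: [-0.1, 0.9, -0.2]
finger_gap: 40.0
grip_force: 0.0
```

>>> shift_gripper(increments={"x": [0,0,0],"y": [0,0,0],"z": [-5,-12,-12],"spin": [0,0,0]})

```text
clock: 9.95
eef_pos: [577.7, 260.5, 80.7]
tcp_rot: [[-0.971, 0.239, 0.002], [0.239, 0.971, 0.001], [-0.002, 0.001, -1.0]]
ft_force: [0.5, 0.3, -0.7]
finger_gap: 40.1
grip_force: 0.0
```

>>> shift_gripper(increments={"x": [0,0,0,0],"y": [5,9,12,14],"z": [0,0,0,0],"spin": [0,0,0,0]})

```text
clock: 10.35
eef_pos: [580.6, 274.2, 79.1]
tcp_rot: [[-0.971, 0.239, -0.0], [0.239, 0.971, -0.0], [0.0, -0.0, -1.0]]
ft_force: [0.3, -1.8, 2.6]
finger_gap: 40.0
grip_force: 1.1
```

>>> shift_gripper(increments={"x": [0,0,0,0,0],"y": [2,4,6,7,7],"z": [0,0,0,0,0],"spin": [0,0,0,0,0]})

```text
clock: 10.85
eef_pos: [582.6, 280.5, 80.0]
tcp_rot: [[-0.971, 0.24, 0.001], [0.24, 0.971, -0.0], [-0.001, -0.0, -1.0]]
ft_force: [-1.4, -5.9, 8.0]
finger_gap: 40.0
grip_force: 3.6
```

```bash
python3 - <<'E'
from h import *
d=r.read_camera("side");e=r.read_camera("scene");c=r.read_camera("wrist")
im=[cv2.resize(x,(400,300),interpolation=2) for x in(c["pixels"],d["pixels"][340:430,220:340],e["pixels"][115:215,358:491])]
cv2.imwrite("pics/w6.png",np.vstack([np.hstack(im[:2]),np.hstack([im[2],im[2]*0])])[:,:,::-1])
E
```

```text
(no output)
```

View pics/w6.png

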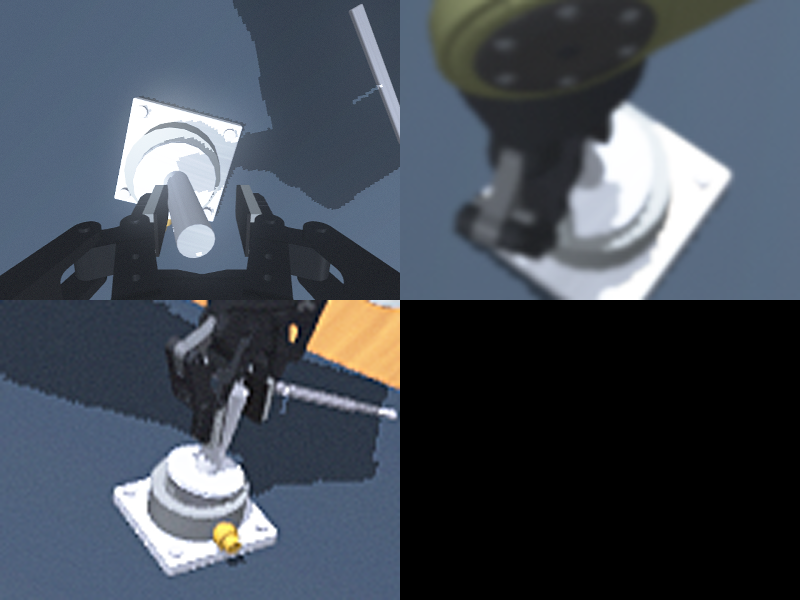

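The stem is leaning clearly to one side, roughly 13–15° by the finger travel, with the plug still in the seat. Next I'll return to centre and let it drop back.

>>> shift_gripper(increments={"x": [0,0,0,0,0],"y": [0,-3,-7,-13,-21],"z": [0,0,0,0,0],"spin": [0,0,0,0,0]})

```text
clock: 11.5
eef_pos: [576.9, 260.0, 79.0]
tcp_rot: [[-0.971, 0.239, -0.0], [0.239, 0.971, 0.0], [0.0, 0.0, -1.0]]
ft_force: [0.1, 0.2, 0.2]
finger_gap: 40.2
grip_force: 0.0
```

>>> shift_gripper(increments={"x": [0,0],"y": [0,0],"z": [0,0],"spin": [0,0]}, finger_gap=60)

```text
clock: 11.7
eef_pos: [577.3, 260.1, 79.4]
tcp_rot: [[-0.971, 0.24, 0.0], [0.24, 0.971, 0.0], [-0.0, 0.0, -1.0]]
ft_force: [0.6, -0.2, -0.2]
finger_gap: 60.1
grip_force: 0.0
```

>>> shift_gripper(increments={"x": [0,0,0,0,0],"y": [0,0,0,0,0],"z": [-40,-80,-110,-110,-110],"spin": [0,0,0,0,0]})

```text
clock: 12.2
eef_pos: [577.2, 260.5, 189.5]
tcp_rot: [[-0.971, 0.239, 0.001], [0.239, 0.971, 0.0], [-0.001, 0.001, -1.0]]
ft_force: [-0.6, -0.4, 0.9]
finger_gap: 59.7
grip_force: 0.0
```

```bash
python3 - <<'E'
from h import *
s=r.read_state();d=r.read_camera("side");e=r.read_camera("scene");c=r.read_camera("wrist");p=wristP(c,s)
for z in(47,115): q=p@[577.7,260,z,1];print((q[:2]/q[2]*.625).round(0))
im=[cv2.resize(x,(400,300),interpolation=2) for x in(c["pixels"],d["pixels"][340:430,220:340],e["pixels"][115:215,358:491],e["pixels"][200:390,130:383])]
cv2.imwrite("pics/w7.png",np.vstack([np.hstack(im[:2]),np.hstack(im[2:])])[:,:,::-1])
E
```

```text
[201. 143.]
[201. 161.]
```

View pics/w7.png

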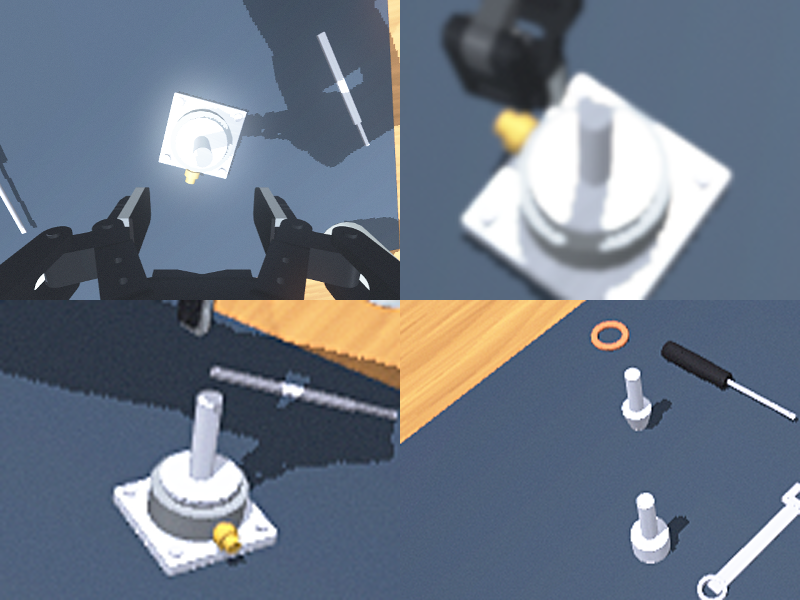

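The plug is standing free in the seat, and the slim and straight plugs haven't moved. I'll check the tilt in numbers from the stem top, at about (427.5,147.7) in the scene view and (278.6,373) in the side view.

```bash
python3 - <<'E'
from h import *
a=P(r.read_camera("scene"));b=P(r.read_camera("side"))
print(tri(a,b,(427.3,147.5),(278.6,373)).round(1),onz(a,(427.3,147.5),115).round(1),onz(b,(278.6,373),115).round(1))
s=r.read_state();c=r.read_camera("wrist");p=wristP(c,s)
print('wrist top',onz(p,(203/.625,157/.625),115).round(1))
x=cv2.resize(c["pixels"][150:300,230:430],(800,600),interpolation=2);cv2.imwrite("pics/w8.png",x[:,:,::-1])
for z in(47,115): q=p@[577.7,260,z,1];q=q[:2]/q[2];print(((q-[230,150])*4).round(0))
E
```

```text
[572.5 261.1 116.2] [570.8 262.2] [573.6 260.9]
wrist top [573.8 262.6]
[369. 318.]
[367. 436.]
```

View pics/w8.png

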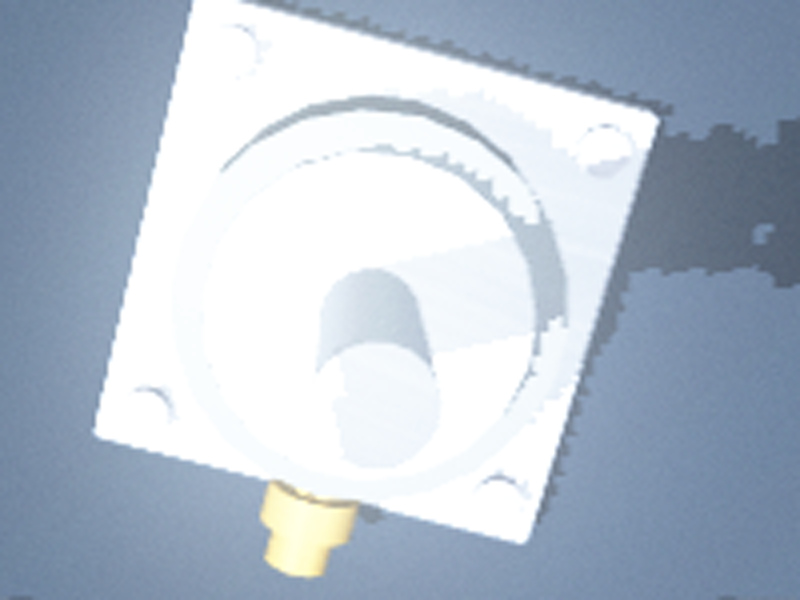

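The plug rests with a residual lean of about 4°: the stem top is at (378,405) against (367,436) if upright, while the flange is centred. It leans along tool x, probably held by friction. That's inside tolerance, but I'll straighten it by turning the tool a quarter and closing loosely around the stem.

```bash
python3 -c "
from h import *;print(r.read_state()['joint_pos'])"
```

```text
[ 3.65826204e-01  5.20255256e-01  1.31427293e+00  6.52015143e-06
  1.30856903e+00 -9.63195718e-01]
```

>>> shift_gripper(increments={"x": [0,0,0,0,0],"y": [0,0,0,0,0],"z": [0,0,0,0,0],"spin": [0.15,0.3,0.45,0.6,0.75]})

```text
clock: 13.0
eef_pos: [577.1, 260.2, 188.8]
tcp_rot: [[-0.542, 0.84, -0.001], [0.84, 0.542, -0.0], [0.0, -0.001, -1.0]]
ft_force: [-0.5, 0.0, -0.4]
finger_gap: 60.2
grip_force: 0.0
```

```bash
python3 -c "
from h import *;print(r.read_state()['joint_pos'])"
```

```text
[ 3.65790692e-01  5.19761226e-01  1.31399850e+00  1.47021728e-05
  1.30858769e+00 -2.07014326e-01]
```

>>> shift_gripper(increments={"x": [0,0,0,0,0],"y": [0,0,0,0,0],"z": [0,0,0,0,0],"spin": [0.15,0.3,0.45,0.6,0.75]})

```text
clock: 13.5
eef_pos: [577.1, 260.2, 188.8]
tcp_rot: [[0.176, 0.984, -0.001], [0.984, -0.176, -0.0], [-0.0, -0.001, -1.0]]
ft_force: [-0.1, 0.2, 0.3]
finger_gap: 59.7
grip_force: 0.0
```

>>> shift_gripper(increments={"x": [0,0,0],"y": [0,0,0],"z": [0,0,0],"spin": [0.15,0.3,0.3]}, finger_gap=50)

```text
clock: 13.8
eef_pos: [577.1, 260.2, 188.8]
tcp_rot: [[0.456, 0.89, -0.001], [0.89, -0.456, -0.0], [-0.001, -0.0, -1.0]]
ft_force: [-0.0, -0.1, 0.5]
finger_gap: 49.7
grip_force: 0.0
```

```bash
python3 -c "
from h import *;s=r.read_state();print(totool(s,[577.7,260,82]),totool(s,[573.5,262,115]))"
```

```text
[1.000e-01 7.000e-01 1.068e+02] [-0.  -4.  73.8]
```

>>> shift_gripper(increments={"x": [0,0,0,0,0],"y": [1,1,1,1,1],"z": [30,65,90,105,105],"spin": [0,0,0,0,0]})

```text
clock: 14.3
eef_pos: [577.3, 259.5, 82.3]
tcp_rot: [[0.451, 0.892, -0.003], [0.892, -0.451, -0.001], [-0.002, -0.002, -1.0]]
ft_force: [0.1, 1.2, 0.4]
finger_gap: 49.8
grip_force: 0.0
```

>>> shift_gripper(increments={"x": [0,0,0,0],"y": [0,0,0,0],"z": [0,0,0,0],"spin": [0,0,0,0]}, finger_gap=30)

```text
clock: 14.7
eef_pos: [578.4, 259.9, 85.1]
tcp_rot: [[0.454, 0.891, 0.001], [0.891, -0.454, 0.0], [0.001, 0.001, -1.0]]
ft_force: [-0.7, -0.3, -0.3]
finger_gap: 30.1
grip_force: 0.0
```

>>> shift_gripper(increments={"x": [0,0,0,0,0],"y": [0,0,0,0,0],"z": [0,0,0,0,0],"spin": [0,0,0,0,0]}, finger_gap=18)

```text
clock: 15.2
eef_pos: [578.1, 259.9, 84.3]
tcp_rot: [[0.454, 0.891, -0.0], [0.891, -0.454, 0.0], [-0.0, -0.0, -1.0]]
ft_force: [-0.5, 0.0, 0.1]
finger_gap: 18.1
grip_force: 0.2
```

>>> shift_gripper(increments={"x": [0,0,0,0],"y": [0,0,0,0],"z": [0,0,0,0],"spin": [0,0,0,0]}, finger_gap=50)

```text
clock: 15.6
eef_pos: [578.1, 259.8, 84.3]
tcp_rot: [[0.454, 0.891, -0.0], [0.891, -0.454, -0.0], [-0.0, -0.0, -1.0]]
ft_force: [-0.4, -0.4, 0.5]
finger_gap: 50.0
grip_force: 0.0
```

>>> shift_gripper(increments={"x": [0,0,0,0,0],"y": [0,0,0,0,0],"z": [-40,-80,-110,-110,-110],"spin": [0,0,0,0,0]})

```text
clock: 16.1
eef_pos: [578.1, 259.8, 194.5]
tcp_rot: [[0.454, 0.891, 0.001], [0.891, -0.454, 0.0], [0.001, 0.001, -1.0]]
ft_force: [-1.2, -0.3, -1.0]
finger_gap: 50.0
grip_force: 0.0
```

```bash
python3 - <<'E'
from h import *
s=r.read_state();c=r.read_camera("wrist");p=wristP(c,s);d=r.read_camera("side")
for z in(47,115): q=p@[577.7,260,z,1];q=q[:2]/q[2];print(((q-[230,150])*4*.5).round(0))
q=P(d)@[577.7,260,115,1];print((q[:2]/q[2]).round(1))
x=[cv2.resize(v,(400,300),interpolation=2) for v in (c["pixels"][150:300,230:430],d["pixels"][340:430,220:340])]
cv2.imwrite("pics/w9.png",np.hstack(x)[:,:,::-1]); print(s['clock'])
E
```

```text
[185. 154.]
[185. 210.]
[275.8 372.1]
16.1
```

View pics/w9.png

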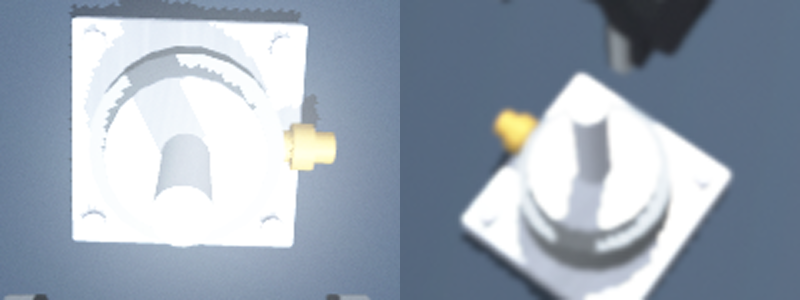

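The stem top is now at about (184,215) against (185,210) predicted, and the flange is centred at (185,155). The plug is upright, home and free, so I'll hand in.

```bash
python3 -c "
from workcell import r
print(r.finish_job())"
```

```text
the job is handed in; nothing more can be done
None
```

The wide plug was lowered home while held, rocked about 14° and released. It came to rest about 4° off upright, so I straightened it with the fingers, and it now stands free and upright in the seat. The other two plugs were not moved, and the job is handed in, though no verdict came back.

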